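# Turn the side brushes off the screws of an upturned robot vacuum

### The job

The robot vacuum lies belly-up on the repair bench. Using a fingertip, gently push each of its two three-armed side brushes round until the screw head beside its hub lies in the middle of the open gap between two arms, where a screwdriver can reach it. Only push the brush arms: do not grip, lift or shift the vacuum, and leave the cap on its belly and the things around it where they are.

Things in the scene. Friction and masses are not known exactly. Their poses are not given: they have to be found in the camera images.
- vacuum: Round robot vacuum, upside down, loose, 3 kg, 330 mm across, white side, flat black belly 78 mm up. Origin: centre of its underside. Own -x is its front (brushes; grey ball caster 12 mm above the belly at x -138), +y towards the left brush. Two drive wheels, 68 mm long, 24 wide, stand 24 mm above the belly, centred at x 35, y +-118 mm.
- left_brush (a joint): Turn of the left (+y) side brush in rad, counter-clockwise from above positive. 0 = one arm exactly over its screw; +-1.047 or +-3.142 = screw exactly in the middle of a gap. Travel -4 to 4, turns either way with light friction (0.03 N m) and stays where left. At 0 the arms point at -42 degrees and 120 either side of that, counter-clockwise from the vacuum's x axis.
- right_brush (a joint): Turn of the right (-y) side brush in rad, counter-clockwise from above positive. 0 = one arm exactly over its screw; +-1.047 or +-3.142 = screw exactly in the middle of a gap. Travel -4 to 4, turns either way with light friction (0.03 N m) and stays where left. At 0 the arms point at +42 degrees and 120 either side of that, counter-clockwise from the vacuum's x axis.
- left_hub (a point): Point on the vertical axis of the left side brush at belly height; x -88, y 80 mm in the vacuum's frame. The brush: plain white plastic, hub 34 mm across and 24 mm tall, three equal bare arms 120 degrees apart; each reaches 62 mm from the axis, is 9 mm wide and stands 6 to 20 mm above the belly.
- right_hub (a point): Point on the vertical axis of the right side brush at belly height; x -88, y -80 mm in the vacuum's frame. The brush: plain white plastic, hub 34 mm across and 24 mm tall, three equal bare arms 120 degrees apart; each reaches 62 mm from the axis, is 9 mm wide and stands 6 to 20 mm above the belly.
- left_screw (a point): Centre of the steel screw head (12 mm across, 3 mm high, below the arms) of the left brush, at belly height, 40 mm from the hub point towards the vacuum's centre.
- right_screw (a point): The same for the right brush.
- cap: Blue shallow plastic cap used as a screw dish, 54 mm across, 14 mm high, loose on the belly near its centre. Origin under its centre.
- screwdriver: Yellow-handled screwdriver, 200 mm long, lying on the bench beside and in front of the vacuum.
- pen: Pen, 150 mm long, lying on the bench between robot and vacuum.
- meter: Yellow multimeter, 150 x 75 x 40 mm, lying on the bench beside and in front of the vacuum.

How it is judged:
By the outcome, as a careful person would: the job done as asked, in the order asked, and still so for the second after the job is handed in, with the robot touching nothing.
It also fails if it takes over 64 s, if anything falls off the work surface, if the arm or the gripper's body presses on something with over 40 N, if the wrist force passes 120 N, or if a joint passes its speed limit or range.

### The arm

A 6-joint arm with a two-finger parallel gripper is mounted at the origin on the work surface. World frame = base frame: x ahead of the robot, y to its left, z up, the work surface at z = 0. Lengths are in mm, angles in rad, forces in N, time in s.
With the tool pointing down it reaches from about 350 to 775 mm from the base axis. Payload 7.3 kg.
Tool frame: the origin (TCP) lies midway between the tips of the shut fingers; the grasp point (between the pads) lies 19 mm behind it (bot.tcp_to_grasp is the distance from the TCP to the grasp point, in mm); z points along the fingers, y is the line along which they close (so a half turn about z gives the same grasp; the last joint's range is limited). The gripper opens to 92 mm and grips with 3 to 60 N. Pads are 19 mm wide; open, the fingers measure 130 mm over their backs; the gripper's body (75 mm by 190 mm) begins 47 mm behind the grasp point.
Start: joints at [1.079, 0.342, 1.524, -0, 1.275, -0.146], TCP at [177.935, 493.947, 226.741] pointing down, gripper open.
Joint ranges: [-2.53, 2.53], [-0.77, 2.02], [0.04, 2.7], [-1, 4.14], [0.28, 2.66], [-3.11, 3.11]. Speed limits (rad/s): [2.57, 2.57, 3.14, 3.14, 3.14, 3.14].

### API

Orientations are given as [roll, pitch, yaw] about the fixed x, y, z axes, in that order (R = Rz(yaw) Ry(pitch) Rx(roll)).
In Python, from plant import bot, viewer gives the robot as it stands. The module is installed in compiled form; this text tells all that it offers.
- The arm moves only by the shell command python3 -m handwheel 'ROWS'. ROWS is text: rows parted by semicolons, each of 7 numbers parted by spaces: the shift along the tool's x, y, z scaled (see below), then the turn, a rotation vector about the tool's x, y, z scaled (see below), then the opening, from -1 (shut) to 1 (fully open), so that 0 is half open. In form: tx ty tz rx ry rz gripper; .... A call has 1 to 8 rows; each row is the pose to reach, as a shift and turn from the pose commanded when the call began, along the tool's axes at that moment, turning the shorter way round; what a row does not reach only later rows make up. The controller multiplies each number of a shift by 10 cm and each number of a turn by pi rad. A row lasts 1/12 s, in which the tool goes at most 41.7 mm and 7.16 degrees, less where a joint would pass 70% of its speed; a pose out of reach is approached as far as the arm can. A call with a number of a shift or a turn outside -1 to 1 is refused whole. A call with a gripper value outside its range is refused whole. The fingers move at their own pace and stop on an object; the grip force is fixed at half the most. Time passes only in rows, so rows that repeat a pose let the fingers close. It gives the time, the measured TCP pose, the force, the opening and the grip force at its end, in the units of the state.
- bot.get_obs(): the state, without advancing time (a new reading comes with each control period).
- viewer.capture(name): name is "scene" or "side" or "wrist"; returns a dict with "frame" (400x640x3 uint8, red, green, blue), "fov_y" (degrees; the focal length in pixels is half the picture's height over the tangent of half this angle, whatever the lens; pixels are square), "cx", "cy" (the principal point, pixels), "T" (4x4, takes a point from camera to world coordinates). Camera axes: x right, y down, z forward; pixel columns grow to the right and rows downward; lengths in mm; the calibration is good to about 2 mm. The wrist camera is an equidistant fisheye: a pixel r from the principal point sees the ray r / f radians off the axis. A picture is of the moment at which its call begins. There is no depth.
- bot.close_job(): hands the job in; it is judged then, once.
Trained networks look in a picture, given as the dict that the camera call returned (one of the last four; its "shot" number tells which), for a name from the list of things; names that differ only in an ending like _2 or _b are one class to them, and where a whole thing is asked for, a point or a joint stands for the part that bears it (a point fixed in the world has none). Each returns a list of dicts, best first, with "score" (0 to 1); they miss things now and then, are a little off and sometimes report something else, mostly with a low value. They report only what shows in the picture. A call takes as long as a camera call.
- viewer.recognise(target, picture): "centre" ([column, row] in pixels, amid what is visible of it).
- viewer.cut_out(target, picture): "pixels" (400x640 bool, what is visible of it) and "centre" ([column, row] in pixels, amid what is visible of it).
The state is a dict: "time": time; "joint_positions": joint angles; "dq": joint speeds; "tau": joint torques, N m; "tool_pos": TCP position; "tcp_rot": TCP orientation; "contact_force": force on the tool from outside, world axes, zero at the start; "moment": the same for the moment, N m; "grip_width": finger opening in mm; "finger_force": force on a finger pad.
Only numpy, scipy, OpenCV 4.12 (cv2) and the standard library are available. Lean on these libraries where they do the work, as an engineer would, in place of code of your own. Each camera call takes 0.05 s, during which the arm holds its last target. There are 200 camera calls.

## Working session

There is one attempt and no reset: what is moved stays moved. The work goes in short steps, Python scripts to look and compute and a shell command to move; the robot and the scene stay as the last step left them, time stands still between calls to the robot, and variables do not carry over. Pictures are saved under pics/ and viewed, at most 10 in all, crops included, and the job is handed in when it is done.

```bash
mkdir -p pics; cat > h.py <<'E'
import numpy as np, cv2
from plant import bot, viewer
def shot(n,fn=None):
    p=viewer.capture(n)
    if fn: cv2.imwrite('pics/'+fn,p['frame'][:,:,::-1])
    return p
def ray(p,px):
    f=200/np.tan(np.radians(p['fov_y'])/2); d=np.array([px[0]-p['cx'],px[1]-p['cy']])/f
    if p.get('_w'):
        r=np.linalg.norm(d); v=np.r_[d/r*np.sin(r),np.cos(r)]
    else: v=np.r_[d,1]
    T=np.array(p['T']); return T[:3,3],T[:3,:3]@v
def at(p,px,z):
    o,v=ray(p,px); return o+v*(z-o[2])/v[2]
def proj(p,P):
    T=np.array(p['T']); c=T[:3,:3].T@(np.array(P,float)-T[:3,3]); f=200/np.tan(np.radians(p['fov_y'])/2)
    if p.get('_w'):
        h=np.linalg.norm(c[:2]); q=c[:2]/h*np.arctan2(h,c[2])
    else: q=c[:2]/c[2]
    return q*f+[p['cx'],p['cy']]
E
python3 - <<'E'
from h import *
for n in ['scene','side','wrist']:
    p=shot(n,n+'0.png'); p['_w']=n=='wrist'
    print(n,p['fov_y'],np.array(p['T']).round(2).tolist())
    for t,z in [('vacuum',78),('left_hub',90),('left_screw',80),('right_screw',80),('cap',85),('screwdriver',10),('meter',30),('pen',5)]:
        r=viewer.recognise(t,p)[:3]
        print(t,[(np.round(k['score'],2),np.round(k['centre']),at(p,k['centre'],z).round()[:2]) for k in r])
o=bot.get_obs(); print(o)
E
```

```text
scene 53.55494890780803 [[0.81, 0.34, -0.48, 1003.44], [0.59, -0.46, 0.66, -615.04], [0.0, -0.82, -0.58, 599.09], [0.0, 0.0, 0.0, 1.0]]
vacuum [(np.float64(0.71), array([346., 224.]), array([674., -61.]))]
left_hub [(np.float64(0.79), array([346., 220.]), array([676., -62.]))]
left_screw [(np.float64(0.68), array([346., 218.]), array([665., -46.]))]
right_screw [(np.float64(0.94), array([348., 225.]), array([681., -63.])), (np.float64(0.6), array([301., 219.]), array([ 589., -104.]))]
cap [(np.float64(0.83), array([371., 198.]), array([674.,  43.])), (np.float64(0.16), array([282., 188.]), array([485., -44.]))]
screwdriver [(np.float64(0.86), array([123., 262.]), array([ 325., -371.]))]
meter [(np.float64(0.91), array([341., 142.]), array([410., 325.]))]
pen [(np.float64(0.47), array([276., 191.]), array([404.,  22.]))]
side 44.30291314331774 [[0.75, -0.46, 0.48, -59.78], [-0.66, -0.53, 0.52, -651.06], [0.02, -0.71, -0.7, 944.72], [0.0, 0.0, 0.0, 1.0]]
vacuum [(np.float64(0.6), array([345., 196.]), array([596., -27.]))]
left_hub [(np.float64(0.9), array([348., 197.]), array([592., -4
[... 781 characters left out ...]
me': 1.35, 'joint_positions': array([ 1.07898671e+00,  3.41995470e-01,  1.52407879e+00,  1.36100200e-05,
        1.27539035e+00, -1.45978819e-01]), 'dq': array([ 5.10690718e-04,  9.70719058e-05, -1.20110878e-03, -4.21479292e-04,
        9.23107527e-04,  9.19908085e-04]), 'tau': array([-7.08494881e-04, -4.31129372e+01, -2.44477326e+01,  7.18080858e-02,
        4.83389595e-02, -1.81464742e-06]), 'tool_pos': array([177.94383154, 493.95861255, 226.75027746]), 'tcp_rot': array([3.14146408e+00, 5.74240309e-06, 2.79575789e+00]), 'contact_force': array([0.13925424, 0.83387079, 0.24060431]), 'moment': array([ 0.02532439, -0.00584245, -0.00053575]), 'finger_force': 0.0, 'grip_width': 91.7667311468966}
```

View pics/scene0.png

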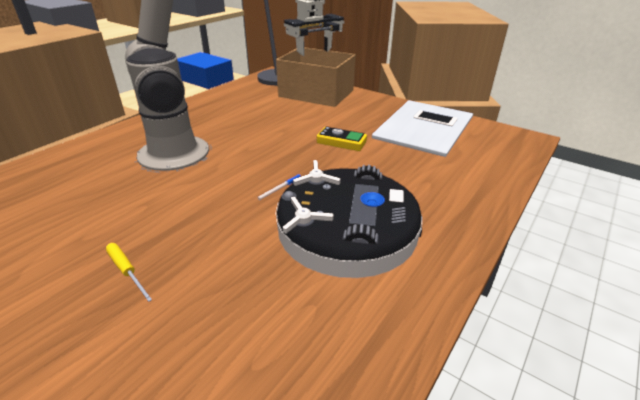

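View pics/side0.png

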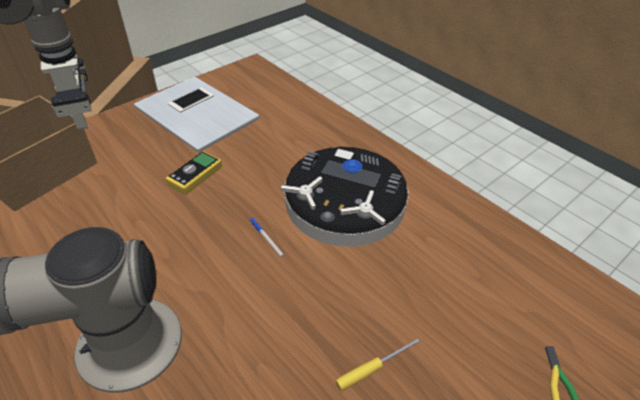

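```bash
cat >> h.py <<'E'
HUB={'l':(-88,80,-42),'r':(-88,-80,42)}
def w(pose,x,y,z):
    a=pose[2]; return np.array([pose[0]+x*np.cos(a)-y*np.sin(a),pose[1]+x*np.sin(a)+y*np.cos(a),z])
def polys(p,pose,ql,qr):
    out=[]
    for k,q in (('l',ql),('r',qr)):
        hx,hy,a0=HUB[k]
        for z in (84.,91.,98.):
          for i in range(3):
            a=np.radians(a0+120*i)+q; c,s=np.cos(a),np.sin(a)
            out.append(np.array([proj(p,w(pose,hx+u*c-v*s,hy+u*s+v*c,z)) for u,v in ((0,-4.5),(62,-4.5),(62,4.5),(0,4.5))]))
        for z in (85,102): out.append(np.array([proj(p,w(pose,hx+17*np.cos(t),hy+17*np.sin(t),z)) for t in np.arange(0,6.28,.4)]))
    return out
def render(p,pose,ql,qr,S=4):
    m=np.zeros((400*S,640*S),np.uint8)
    for g in polys(p,pose,ql,qr): cv2.fillPoly(m,[np.round((g+.5)*S).astype(np.int32)],255)
    return cv2.resize(m,(640,400),interpolation=cv2.INTER_AREA)/255.
def fit(ps,x0,rad=68,free=(0,1,2,3,4),thr=(70,170)):
    from scipy.optimize import minimize
    x0=np.array(x0,float); obs=[]
    for p in ps:
        f=p['frame'].astype(float); soft=np.clip((f.min(2)-thr[0])/(thr[1]-thr[0]),0,1)
        roi=np.zeros((400,640),np.uint8)
        for k in HUB:
            g=np.array([proj(p,w(x0[:3],HUB[k][0]+rad*np.cos(t),HUB[k][1]+rad*np.sin(t),92)) for t in np.arange(0,6.28,.2)])
            cv2.fillPoly(roi,[np.round(g).astype(np.int32)],1)
        obs.append((p,soft,roi>0))
    def cost(v):
        x=x0.copy(); x[list(free)]=v
        return sum(((render(p,x[:3],x[3],x[4])-s)[r]**2).sum()/r.sum() for p,s,r in obs)
    best=None; st=np.array([12,12,.1,.35,.35])[list(free)]
    sx=[x0[list(free)]]
    for i in range(len(st)):
        e=x0[list(free)].copy(); e[i]+=st[i]; sx.append(e)
    r=minimize(cost,x0[list(free)],method='Nelder-Mead',options=dict(initial_simplex=sx,xatol=1e-3,fatol=1e-6,maxiter=400))
    x=x0.copy(); x[list(free)]=r.x; return x,r.fun
def overlay(p,x,fn,box,S):
    c0,r0,c1,r1=box; im=cv2.resize(p['frame'][r0:r1,c0:c1,::-1].copy(),None,fx=S,fy=S,interpolation=cv2.INTER_CUBIC)
    for k,q in (('l',x[3]),('r',x[4])):
        hx,hy,a0=HUB[k]
        for i in range(3):
            a=np.radians(a0+120*i)+q
            g=[((proj(p,w(x[:3],hx+u*np.cos(a),hy+u*np.sin(a),98))-[c0,r0]+.5)*S).astype(int) for u in (0,62)]
            cv2.line(im,g[0].tolist(),g[1].tolist(),(0,0,255) if k=='l' else (0,200,0),1)
    cv2.imwrite('pics/'+fn,im)
E
python3 - <<'E'
from h import *
ps=[shot('scene'),shot('side')]
for p,l,r in zip(ps,[(316,174),(305,189)],[(303,213),(366,206)]): print(at(p,l,102).round(),at(p,r,102).round())
L=np.mean([at(ps[0],(316,174),102),at(ps[1],(305,189),102)],0)[:2];R=np.mean([at(ps[0],(303,213),102),at(ps[1],(366,206),102)],0)[:2]
d=L-R; yaw=np.arctan2(d[1],d[0])-np.pi/2; c=(L+R)/2+88*np.array([np.cos(yaw),np.sin(yaw)])
print(c,yaw,np.linalg.norm(d))
best=min((fit(ps,[*c,yaw,a,b]) for a in (-.7,0,.7) for b in (-.7,0,.7)),key=lambda t:t[1]); x=best[0]; print(best)
for p in ps: print([proj(p,w(x,0,0,78)).round() ])
overlay(ps[0],x,'ov_scene.png',(260,150,440,280),4); overlay(ps[1],x,'ov_side.png',(270,140,420,250),5)
a=cv2.imread('pics/ov_scene.png');b=cv2.imread('pics/ov_side.png');b=cv2.resize(b,(720,528))
cv2.imwrite('pics/ov.png',cv2.resize(np.vstack([a[:420,:600],b[80:450,:600]]),(600,600)))
E
```

```text
[530.  30. 102.] [ 599. -108.  102.]
[519.  40. 102.] [ 593. -102.  102.]
[638.68817165   5.12044226] 0.47000131457018046 157.39631295860053
(array([ 6.35893024e+02,  1.20277226e+01,  4.62849446e-01,  4.23709037e-01,
       -6.78287184e-01]), np.float64(0.11448891701934588))
[array([349., 201.])]
[array([346., 182.])]
```

View pics/ov.png

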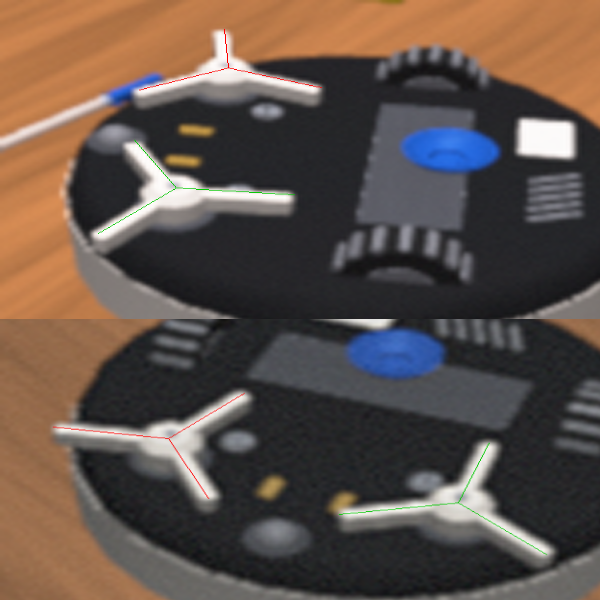

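```bash
cat >> h.py <<'E'
from scipy.spatial.transform import Rotation as Ro
X=[635.9,12.0,.4628,.424,-.678]
def tool(side,v,z,X=X,u0=45,tgt=None):
    hx,hy,a0=HUB[side]; s=1 if side=='l' else -1
    q=s*np.pi/3 if tgt is None else tgt
    # pushed arm: own 138 / -138 at target
    a=np.radians(a0+s*120)+q+X[2]
    h=w(X,hx,hy,z); return h+np.r_[u0*np.cos(a)-v*(-1)*s*0,u0*np.sin(a),0]+v*s*np.r_[-np.sin(a),np.cos(a),0], np.degrees(a)
def row(P,ydir):
    o=bot.get_obs(); R=Ro.from_euler('xyz',o['tcp_rot']); 
    cand=[Ro.from_euler('xyz',[np.pi,0,np.radians(ydir+k)+np.pi/2]) for k in (0,180)]
    r=min(((R.inv()*c).as_rotvec() for c in cand),key=np.linalg.norm)
    d=R.inv().apply(np.array(P)-o['tool_pos'])/100
    print(np.round(d,3),np.round(r/np.pi,4),'deg',np.degrees(np.linalg.norm(r)).round(1))
E
python3 - <<'E'
from h import *
ps=[shot('scene'),shot('side')]
print(at(ps[0],(322,103),0),at(ps[1],(50,205),0),proj(ps[0],(178,494,227)),proj(ps[1],(178,494,227)))
for s in 'lr':
    P,y=tool(s,-48,200); print(s,P,y); row(P,y)
print(bot.get_obs()['time'])
E
```

```text
[135.98457415 605.22957796   0.        ] [ 27.707259   519.68851691   0.        ] [313.75954095  52.00719046] [ 81.549405   117.99981788]
l [490.88795612 102.56760684 200.        ] 164.5164867586545
[-4.271 -2.622  0.267] [ 0.    -0.     0.476] deg 85.7
r [ 621.05809947 -158.32528371  200.        ] -111.48351324134549
[-6.38  -4.635  0.267] [0.     0.     0.0093] deg 1.7
1.55
```

```bash
python3 -m handwheel '0 0 -0.8 0 0 0 -1;0 0 -0.8 0 0 0 -1;0 0 -0.8 0 0 0 -1' && for i in 1 2; do python3 -m handwheel '-1 -0.62 0 0 0 0 -1;-1 -0.62 0 0 0 0 -1;-1 -0.62 0 0 0 0 -1;-1 -0.62 0 0 0 0 -1' ; done; python3 -c "
from h import *
P,y=tool('l',-58,230); print(P); row(P,y)"
```

```text
time: 1.8
tool_pos: [179.1, 496.3, 314.2]
tcp_rot: [3.129, 0.002, 2.796]
contact_force: [0.6, -0.5, 0.3]
grip_width: 76.6
finger_force: 0.0
time: 2.13
tool_pos: [253.9, 398.1, 306.9]
tcp_rot: [-3.141, 0.002, 2.792]
contact_force: [0.3, -0.3, 1.1]
grip_width: 49.8
finger_force: 0.0
time: 2.47
tool_pos: [327.0, 306.0, 306.7]
tcp_rot: [-3.141, 0.002, 2.791]
contact_force: [0.5, 0.1, 0.1]
grip_width: 22.9
finger_force: 0.0
[493.55756694 112.20467995 230.        ]
[-2.228 -1.248  0.773] [3.000e-04 7.000e-04 4.744e-01] deg 85.4
```

```bash
for i in 1 2; do python3 -m handwheel '-1 -0.56 0.3 0 0 0 -1;-1 -0.56 0.3 0 0 0 -1;-1 -0.56 0.3 0 0 0 -1;-1 -0.56 0.3 0 0 0 -1' ; done >/dev/null; python3 -m handwheel '-0.22 -0.13 0.17 0 0 0.237 -1;-0.22 -0.13 0.17 0 0 0.237 -1;-0.22 -0.13 0.17 0 0 0.237 -1;-0.22 -0.13 0.17 0 0 0.237 -1;-0.22 -0.13 0.17 0 0 0.237 -1;-0.22 -0.13 0.17 0 0 0.237 -1;-0.22 -0.13 0.17 0 0 0.237 -1' >/dev/null; python3 -m handwheel '0 0 0 0 0 0.237 -1;0 0 0 0 0 0.237 -1;0 0 0 0 0 0.237 -1;0 0 0 0 0 0.237 -1;0 0 0 0 0 0.237 -1;0 0 0 0 0 0.237 -1;0 0 0 0 0 0.237 -1'; python3 - <<'E'
from h import *
P,y=tool('l',-58,110); row(P,y)
p=shot('wrist','wrist1.png'); p['_w']=True
print(fit([p],X,thr=(70,170)), proj(p,w(X,-88,80,102)),proj(p,w(X,-88,-80,102)))
b=fit([p],X); overlay(p,b[0],'wov1.png',(0,0,640,400),1)
print(bot.get_obs()['time'])
E
```

```text
time: 4.3
tool_pos: [490.4, 117.6, 229.9]
tcp_rot: [3.142, -0.001, 1.307]
contact_force: [-1.3, -0.6, 0.0]
grip_width: 0.5
finger_force: 0.0
[-0.045  0.045  1.199] [ 0.     -0.0002  0.0019] deg 0.3
(array([ 6.36534385e+02,  1.29811405e+01,  4.74800279e-01,  4.25687123e-01,
       -6.88206133e-01]), np.float64(0.12621226580455153)) [366.88684785 253.12169392] [441.44008648 332.78855   ]
4.35
```

View pics/wov1.png

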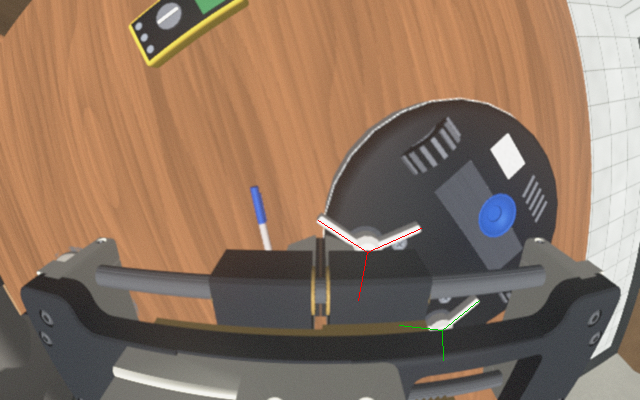

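```bash
sed -i 's/^X=.*/X=[636.2,12.5,.467,.425,-.68]/' h.py; python3 -m handwheel '-0.04 0.04 0.7 0 0 0 -1;-0.04 0.04 0.7 0 0 0 -1;-0.04 0.04 0.7 0 0 0 -1' >/dev/null;  python3 -m handwheel '0 0 0.3 0 0 0 -1;0 0 0.6 0 0 0 -1;0 0 0.72 0 0 0 -1;0 0 0.72 0 0 0 -1;0 0 0.72 0 0 0 -1'; python3 - <<'E'
from h import *
P,y=tool('l',-14,88); row(P,y)
E
```

```text
time: 5.02
tool_pos: [494.0, 112.1, 88.7]
tcp_rot: [3.141, -0.0, 1.309]
contact_force: [0.1, -0.4, -0.1]
grip_width: 0.8
finger_force: 0.0
[-0.442 -0.007  0.007] [ 0.0001 -0.0001  0.0015] deg 0.3
```

```bash
python3 -m handwheel '-0.06 0 0 0 0 0 -1;-0.1 0 0 0 0 0 -1;-0.14 0 0 0 0 0 -1;-0.18 0 0 0 0 0 -1;-0.21 0 0 0 0 0 -1;-0.24 0 0 0 0 0 -1;-0.24 0 0 0 0 0 -1'; python3 -m handwheel '-0.04 0 0 0 0 0 -1;-0.08 0 0 0 0 0 -1;-0.12 0 0 0 0 0 -1;-0.15 0 0 0 0 0 -1;-0.18 0 0 0 0 0 -1;-0.2 0 0 0 0 0 -1;-0.2 0 0 0 0 0 -1';python3 - <<'E'
from h import *
P,y=tool('l',-14,88); row(P,y)
ps=[shot('scene'),shot('side')]
for s in (.425,1.0): print(fit(ps,[*X[:3],s,X[4]]))
for p in ps: print(fit([p],[*X[:3],1.,X[4]],free=(3,4)))
b=fit(ps,[*X[:3],1.,X[4]])[0]
overlay(ps[1],b,'ov2.png',(270,140,420,250),5)
E
```

```text
time: 5.6
tool_pos: [487.1, 88.0, 87.9]
tcp_rot: [3.141, 0.0, 1.306]
contact_force: [0.7, -0.5, 0.3]
grip_width: 0.4
finger_force: 0.1
time: 6.18
tool_pos: [481.8, 68.8, 87.7]
tcp_rot: [-3.142, 0.0, 1.306]
contact_force: [0.9, -1.0, -0.3]
grip_width: 0.2
finger_force: 0.0
[ 0.008 -0.001 -0.003] [-0.      0.      0.0005] deg 0.1
(array([ 6.36027944e+02,  1.18942781e+01,  4.62480045e-01,  1.05892842e+00,
       -6.80104752e-01]), np.float64(0.1162483331020646))
(array([ 6.35910262e+02,  1.18870649e+01,  4.60457747e-01,  1.05297736e+00,
       -6.69952316e-01]), np.float64(0.1157445860582981))
(array([ 6.36200000e+02,  1.25000000e+01,  4.67000000e-01,  1.03444813e+00,
       -6.96938472e-01]), np.float64(0.06310245747477582))
(array([ 6.36200000e+02,  1.25000000e+01,  4.67000000e-01,  1.06112187e+00,
       -6.76592619e-01]), np.float64(0.053084155579008856))
```

View pics/ov2.png

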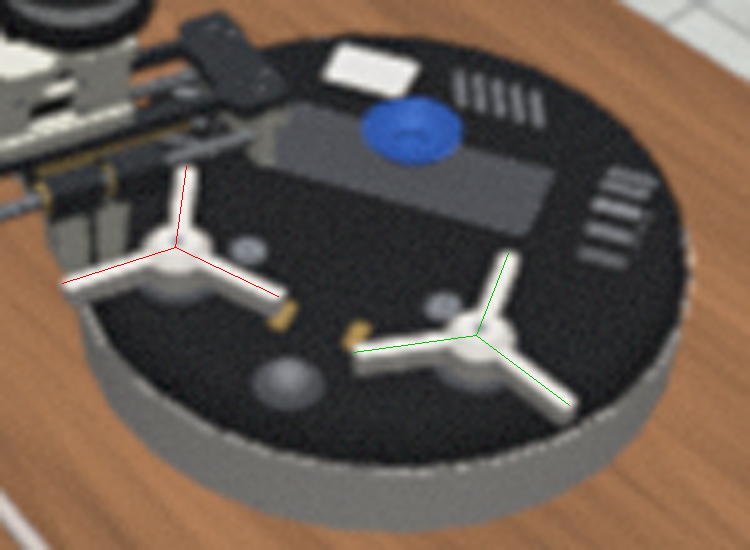

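The side crop shows the left screw at (248,250), midway between the arms. The fit gives the left brush at about 1.05 rad, and the vacuum has not moved. Next I back off and go to the right brush.

```bash
python3 -m handwheel '0.15 0 0 0 0 0 -1;0.3 0 0 0 0 0 -1;0.3 0 0 0 0 0 -1;0.3 0 -0.4 0 0 0 -1;0.3 0 -0.8 0 0 0 -1;0.3 0 -0.95 0 0 0 -1;0.3 0 -0.95 0 0 0 -1'; python3 - <<'E'
from h import *
P,y=tool('r',-58,180); print(P,y); row(P,y)
E
```

```text
time: 6.87
tool_pos: [492.0, 98.1, 186.8]
tcp_rot: [3.134, -0.002, 1.307]
contact_force: [0.7, -0.5, 0.1]
grip_width: 0.4
finger_force: 0.0
[ 631.39412405 -161.50933794  180.        ] -111.24287096739054
[-2.143  2.022  0.08 ] [ 0.0026  0.0013 -0.4659] deg 83.9
```

```bash
for i in 1 2; do python3 -m handwheel '-1 0.95 0 0 0 0 -1;-1 0.95 0 0 0 0 -1;-1 0.95 0 0 0 0 -1;-1 0.95 0 0 0 0 -1;-1 0.95 0 0 0 0 -1' ; done >/dev/null; python3 -m handwheel '-0.14 0.12 0 0 0 -0.233 -1;-0.14 0.12 0 0 0 -0.233 -1;-0.14 0.12 0 0 0 -0.233 -1;-0.14 0.12 0 0 0 -0.233 -1;-0.14 0.12 0 0 0 -0.233 -1;-0.14 0.12 0 0 0 -0.233 -1;-0.14 0.12 0 0 0 -0.233 -1' >/dev/null; python3 -m handwheel '0 0 0 0 0 -0.233 -1;0 0 0 0 0 -0.233 -1;0 0 0 0 0 -0.233 -1;0 0 0 0 0 -0.233 -1;0 0 0 0 0 -0.233 -1;0 0 0 0 0 -0.233 -1;0 0 0 0 0 -0.233 -1;0 0 0 0 0 -0.233 -1'; python3 - <<'E'
from h import *
P,y=tool('r',-58,88); row(P,y)
ps=[shot('scene'),shot('side')]
print(fit(ps[1:],[*X[:3],1.05,X[4]]))
E
```

```text
time: 8.95
tool_pos: [628.4, -159.8, 182.4]
tcp_rot: [3.141, -0.001, 2.766]
contact_force: [-0.5, -1.5, 0.5]
grip_width: 0.4
finger_force: 0.0
[-0.035 -0.006  0.944] [ 0.0001 -0.0003 -0.0015] deg 0.3
(array([ 6.38394733e+02,  1.45332272e+01,  4.71351842e-01,  1.05052874e+00,
       -6.79233838e-01]), np.float64(0.03788706567027286))
```

```bash
python3 -m handwheel '-0.035 0 0.4 0 0 0 -1;-0.035 0 0.7 0 0 0 -1;-0.035 0 0.85 0 0 0 -1;-0.035 0 0.94 0 0 0 -1;-0.035 0 0.94 0 0 0 -1;-0.035 0 0.94 0 0 0 -1'; python3 -m handwheel '0.06 0 0 0 0 0 -1;0.1 0 0 0 0 0 -1;0.14 0 0 0 0 0 -1;0.18 0 0 0 0 0 -1;0.21 0 0 0 0 0 -1;0.24 0 0 0 0 0 -1;0.24 0 0 0 0 0 -1';python3 - <<'E'
from h import *
P,y=tool('r',-14,88); row(P,y)
E
```

```text
time: 9.55
tool_pos: [632.5, -162.4, 89.3]
tcp_rot: [3.141, 0.001, 2.769]
contact_force: [0.9, -0.8, 0.3]
grip_width: 0.5
finger_force: 0.0
time: 10.13
tool_pos: [609.4, -153.5, 89.0]
tcp_rot: [3.142, 0.0, 2.771]
contact_force: [-0.4, 0.3, 0.2]
grip_width: 0.4
finger_force: 0.1
[0.206 0.005 0.01 ] [ 0.      0.0001 -0.0001] deg 0.0
```

```bash
python3 -m handwheel '0.04 0 0 0 0 0 -1;0.08 0 0 0 0 0 -1;0.12 0 0 0 0 0 -1;0.16 0 0 0 0 0 -1;0.19 0 0 0 0 0 -1;0.205 0 0 0 0 0 -1;0.205 0 0 0 0 0 -1';  python3 -m handwheel '-0.15 0 0 0 0 0 -1;-0.3 0 0 0 0 0 -1;-0.3 0 0 0 0 0 -1;-0.3 0 -0.4 0 0 0 -1;-0.3 0 -0.8 0 0 0 -1;-0.3 0 -0.95 0 0 0 -1;-0.3 0 -0.95 0 0 0 -1';  python3 -m handwheel '-0.3 -0.6 -0.8 0 0 0 -1;-0.3 -0.9 -0.8 0 0 0 -1;-0.3 -0.9 -0.8 0 0 0 -1;-0.3 -0.9 -0.8 0 0 0 -1;-0.3 -0.9 -0.8 0 0 0 -1'; python3 - <<'E'
from h import *
ps=[shot('scene','scene3.png'),shot('side')]
print(fit(ps,[*X[:3],1.05,-1.]))
for p in ps: print(fit([p],[*X[:3],1.05,-1]))
b=fit(ps,[*X[:3],1.05,-1.])[0]
overlay(ps[1],b,'ov3.png',(270,140,420,250),5)
print(bot.get_obs()['time'])
E
```

```text
time: 10.72
tool_pos: [590.3, -146.0, 88.7]
tcp_rot: [3.141, -0.0, 2.771]
contact_force: [-0.2, -0.1, -0.4]
grip_width: 0.7
finger_force: 0.0
time: 11.3
tool_pos: [620.3, -157.5, 188.8]
tcp_rot: [3.141, 0.008, 2.771]
contact_force: [-0.5, 0.1, -1.0]
grip_width: 0.4
finger_force: 0.0
time: 11.72
tool_pos: [613.4, -253.5, 263.6]
tcp_rot: [3.141, 0.001, 2.768]
contact_force: [0.4, 0.2, -0.2]
grip_width: 0.4
finger_force: 0.0
(array([ 6.36455462e+02,  1.17243266e+01,  4.65622344e-01,  1.06156747e+00,
       -1.06441309e+00]), np.float64(0.10885184719151238))
(array([ 6.34453736e+02,  1.07163118e+01,  4.67299645e-01,  1.04067244e+00,
       -1.07131720e+00]), np.float64(0.04551387200349138))
(array([ 6.38796556e+02,  1.42939250e+01,  4.69129217e-01,  1.06252770e+00,
       -1.06167700e+00]), np.float64(0.03759279536268872))
11.8167
```

View pics/ov3.png

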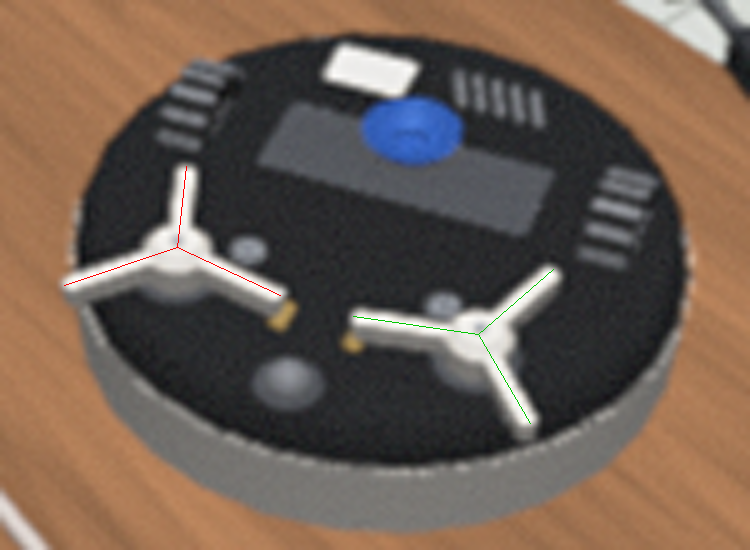

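View pics/scene3.png

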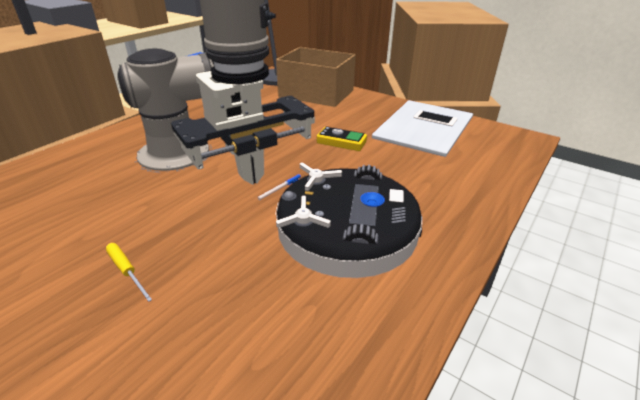

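In the side crop both screws, at (248,250) and (443,303), lie mid-gap. The brushes measure about +1.05 and -1.06 rad against a target of ±1.047. The vacuum, the cap and everything around them are where they were, and the arm is clear. I am handing in.

```bash
python3 -c "
from plant import bot
print(bot.close_job())"
```

```text
the job is handed in; nothing more can be done
None
```

I pushed both side brushes round so each screw sits mid-gap (measured about +1.05 and -1.06 rad against ±1.047), left the vacuum, cap and other things in place, and handed the job in at about 12 s; no verdict was returned.

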